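Tip two pairs of heel plates out of the stock bin

TASK

Take the slanted handle of the tipping bin and tip the bin just far enough for the first heel plates to slide, hold it there until the four plates of the front half (two pairs) have slid out of the spout into the tray, and keep the other four in the bin. Then lower the bin back onto its rest and let go. Do not touch the plates themselves, and leave the bottle, the carton and the thread spool beside the bin where they stand.

Things in the scene. Friction and masses are not known exactly. Their poses are not given: they have to be found in the camera images.
- stand: fixed dark steel stand of the tipping bin, 112 x 98 mm base plate, 68 mm high cheeks. Origin on the bench straight below the hinge axis; +x is level and points the way the bin pours (roughly away from the robot, turned by up to 0.35 rad); +y is parallel to the hinge axis
- bin (a joint): tipping angle of the bin, rad: 0 = level on its rest, positive = handle end raised and spout lowered, to 0.9 at most. The bin (0.28 to 0.46 kg) turns about a level axis through hinge along the stand's y, with a little rubbing, and falls back to 0 when let go. It is 130 mm long, 70 mm wide, its 3 mm side walls reach 24 mm above the hinge; the spout end is open
- crest (a point): middle of the low crest across the bin's floor where its two flat halves meet, 40 mm behind and 8 mm above the hinge at joint 0. The front half, 62 mm from here to the lip, is level at joint 0; the rear half slopes down from here toward the handle end by 8 degrees (0.14 rad), 68 mm long. A 3 mm low wall splits the whole bin into two 30 mm lanes
- hinge (a point): point on the hinge axis, middle of the bin's width, 55 mm above the bench. Plates of the front half begin to slide at a tipping angle of 0.24 to 0.54 rad that depends on hidden friction; those of the rear half about 0.14 rad later
- handle (a point): grip point of the bin's handle: a flat black rubber tab 10 mm thick, 36 mm wide (along the hinge), 64 mm long, on the top edge of the bin's end wall nearest the robot, leaning back 32 degrees from upright, away from the spout, at joint 0; it turns with the bin. The point is 40 mm up the tab from its root; at joint 0 it lies 130 mm behind and 72 mm above the hinge. Axes as lip
- lip (a point): middle of the spout's edge, on the floor surface, 22 mm ahead of and 8 mm above the hinge axis at joint 0; frame axes turn with the bin (x out of the spout)
- tray: loose grey plastic tray that stands on the bench under the spout, 78 (x) x 116 (y) x 30 mm high, walls 3 mm, 0.35 kg; origin at the centre of its underside
- plate_1: D-shaped dark steel heel plate, 24 mm long, 24 mm wide, 8 mm thick, about 30 g, lying flat; origin on its underside at the centre of the round. It lies in the front half of the bin, in the row nearer the spout, in the right (-y) lane as seen along the pouring direction
- plate_2: D-shaped dark steel heel plate, 24 mm long, 24 mm wide, 8 mm thick, about 30 g, lying flat; origin on its underside at the centre of the round. It lies in the front half of the bin, in the row nearer the spout, in the left (+y) lane as seen along the pouring direction
- plate_3: D-shaped dark steel heel plate, 24 mm long, 24 mm wide, 8 mm thick, about 30 g, lying flat; origin on its underside at the centre of the round. It lies in the front half of the bin, in the row farther from the spout, in the right (-y) lane as seen along the pouring direction
- plate_4: D-shaped dark steel heel plate, 24 mm long, 24 mm wide, 8 mm thick, about 30 g, lying flat; origin on its underside at the centre of the round. It lies in the front half of the bin, in the row farther from the spout, in the left (+y) lane as seen along the pouring direction
- plate_5: D-shaped dark steel heel plate, 24 mm long, 24 mm wide, 8 mm thick, about 30 g, lying flat; origin on its underside at the centre of the round. It lies in the rear half of the bin, in the row nearer the spout, in the right (-y) lane as seen along the pouring direction
- plate_6: D-shaped dark steel heel plate, 24 mm long, 24 mm wide, 8 mm thick, about 30 g, lying flat; origin on its underside at the centre of the round. It lies in the rear half of the bin, in the row nearer the spout, in the left (+y) lane as seen along the pouring direction
- plate_7: D-shaped dark steel heel plate, 24 mm long, 24 mm wide, 8 mm thick, about 30 g, lying flat; origin on its underside at the centre of the round. It lies in the rear half of the bin, in the row farther from the spout, in the right (-y) lane as seen along the pouring direction
- plate_8: D-shaped dark steel heel plate, 24 mm long, 24 mm wide, 8 mm thick, about 30 g, lying flat; origin on its underside at the centre of the round. It lies in the rear half of the bin, in the row farther from the spout, in the left (+y) lane as seen along the pouring direction
- small_bottle: bystander: closed cream bottle with black cap, 44 mm wide, 95 mm high, left of the bin; origin at the centre of its underside
- carton: bystander: closed cardboard carton, 55 x 80 x 34 mm, left of the bin's handle end; origin at the centre of its underside
- thread_spool: bystander: spool of white thread, 45 mm wide, 56 mm high, right of the bin; origin at the centre of its underside
Things that resemble listed ones, but are neither listed nor needed, are in the scene too. What is shaped like the plate_5 but pink or turquoise is not meant.

How it is judged:
By the outcome, as a careful person would: the job done as asked, in the order asked, and still so for the second after the job is handed in, with the robot touching nothing.
It also fails if it takes over 61 s, if anything falls off the work surface, if the arm or the gripper's body presses on something with over 40 N, if the wrist force passes 120 N, or if a joint passes its speed limit or range.

ROBOT

A 6-joint arm with a two-finger parallel gripper is mounted at the origin on a cart in front of the work surface, level with it; the furniture and walls round the work are solid. World frame = base frame: x ahead of the robot, y to its left, z up, the work surface at z = 0. Lengths are in mm, angles in rad, forces in N, time in s.
With the tool pointing down it reaches from about 300 to 1000 mm from the base axis. Payload 5.1 kg.
Tool frame: the origin (TCP) lies midway between the tips of the shut fingers; the grasp point (between the pads) lies 19 mm behind it; z points along the fingers, y is the line along which they close (so a half turn about z gives the same grasp; the last joint's range is limited). The gripper opens to 95 mm and grips with 3 to 60 N. Pads are 20 mm wide; open, the fingers measure 119 mm over their backs; the gripper's body (75 mm by 180 mm) begins 59 mm behind the grasp point.
Start: joints at [1.062, 0.124, 1.65, -0, 1.367, -0.083], TCP at [268.501, 591.939, 214.656] pointing down, gripper open.
Joint ranges: [-2.61, 2.61], [-1.02, 2.33], [0.03, 2.71], [-1.35, 4.49], [0.32, 2.68], [-2.91, 2.91]. Speed limits (rad/s): [2.57, 2.57, 3.14, 3.14, 3.14, 3.14].

INTERFACE

Orientations are given as a 3x3 rotation matrix whose columns are the frame's x, y, z axes.
In Python, from plant import bot, vision, models gives the robot as it stands.
- The arm moves only by the tool servo_tool, never from a script. Its argument "series" is a list of rows, each an object with "turn": the turn, a rotation vector about the tool's x, y, z in rad, a list of three; "translation": the shift along the tool's x, y, z in mm, a list of three; "jaw": the opening, from 0 (shut) to 1 (fully open). In form: [{"turn": [ax, ay, az], "translation": [tx, ty, tz], "jaw": jaw}, ...]. A call has 1 to 5 rows; each row is the pose to reach, as a shift and turn from the pose commanded when the call began, along the tool's axes at that moment; what a row does not reach only later rows make up. A row lasts 1/12 s, in which the tool goes at most 41.7 mm and 7.16 degrees, less where a joint would pass 70% of its speed; a pose out of reach is approached as far as the arm can. A call with a gripper value outside its range is refused whole. The fingers move at their own pace and stop on an object; the grip force is fixed at half the most. Time passes only in rows, so rows that repeat a pose let the fingers close. It gives the time, the measured TCP pose, the force, the opening and the grip force at its end, in the units of the state.
- bot.get_state(): the state, without advancing time (a new reading comes with each control period).
- vision.get_image(name): name is "scene" or "top" or "wrist"; returns the picture (420x560x3 uint8, blue, green, red); there is no depth.
- vision.camera_params(name): a dict with "fx", "fy", "cx", "cy" (pixels), "eye" and "attitude" of the camera in the world. Camera axes: x right, y down, z forward; pixel columns grow to the right and rows downward; lengths in mm; the calibration is good to about 2 mm. A picture is of the moment at which its call begins: read the wrist's pose just before it. camera_params takes no time and is no camera call; for the wrist camera it gives the pose at the moment of the call.
- bot.close_job(): hands the job in; it is judged then, once.
Trained networks look in the newest picture that a camera, given by its name, has taken for a name from the list of things; names that differ only in an ending like _2 or _b are one class to them, and where a whole thing is asked for, a point or a joint stands for the part that bears it (a point fixed in the world has none). Each returns a list of dicts, best first, with "conf" (0 to 1); they miss things now and then, are a little off and sometimes report something else, mostly with a low value. They report only what shows in the picture. A call takes as long as a camera call. They do not tell look-alikes from the thing itself.
- models.search_frame(camera, thing): "xy" ([column, row] in pixels, amid what is visible of it).
- models.regions_of(camera, thing): "region" (420x560 bool, what is visible of it) and "xy" ([column, row] in pixels, amid what is visible of it).
The state is a dict: "clock": time; "joints": joint angles; "qd": joint speeds; "joint_efforts": joint torques, N m; "ee_pos": TCP position; "orientation": TCP orientation; "wrist_force": force on the tool from outside, world axes, zero at the start; "torque": the same for the moment, N m; "gripper_width": finger opening in mm; "grip_force": force on a finger pad.
Only numpy, scipy, OpenCV 4.12 (cv2) and the standard library are available. Lean on these libraries where they do the work, as an engineer would, in place of code of your own. Each camera call takes 0.05 s, during which the arm holds its last target. There are 200 camera calls.

## Working session

There is one attempt and no reset: what is moved stays moved. The work goes in short steps, Python scripts to look and compute and a tool call to move; the robot and the scene stay as the last step left them, time stands still between calls to the robot, and variables do not carry over. Pictures are saved under pics/ and viewed, at most 10 in all, crops included, and the job is handed in when it is done.

Besides the shell and the picture viewer there is one more tool, called after ">>>" as name(argument=value, ...) on one line, values as JSON. servo_tool: Moves the arm, as the interface text tells. Its arguments: {"type":"object","properties":{"series":{"type":"array"}},"required":["series"]}

```bash
mkdir -p pics
cat > h.py <<'E'
import numpy as np, cv2
from plant import bot, vision, models
def cam(n):
    p=vision.camera_params(n); return p, np.array(p['eye'],float), np.array(p['attitude'],float)
def ray(n,uv,c=None):
    p,e,R=c or cam(n); d=R@np.array([(uv[0]-p['cx'])/p['fx'],(uv[1]-p['cy'])/p['fy'],1]); return e,d/np.linalg.norm(d)
def onz(n,uv,z,c=None):
    e,d=ray(n,uv,c); return e+d*(z-e[2])/d[2]
def tri(rs):
    A=sum(np.eye(3)-np.outer(d,d) for e,d in rs); b=sum((np.eye(3)-np.outer(d,d))@e for e,d in rs); return np.linalg.solve(A,b)
def proj(n,P,c=None):
    p,e,R=c or cam(n); q=R.T@(np.array(P,float)-e); return np.array([p['fx']*q[0]/q[2]+p['cx'],p['fy']*q[1]/q[2]+p['cy']])
E
python3 - <<'E'
from h import *
np.set_printoptions(precision=2,suppress=True)
ims=[]
for n in ['scene','top']:
    im=vision.get_image(n); cv2.imwrite(f'pics/{n}0.png',im); p,e,R=cam(n); print(n,p['fx'],e,R.tolist())
    for t in ['handle','lip','stand','tray','plate_1','small_bottle','carton','thread_spool']:
        print(t,[(np.round(d['xy']).tolist(),round(d['conf'],2)) for d in models.search_frame(n,t)][:9])
print(bot.get_state())
E
```

```text
scene 483.67557761224566 [ 156.68 -284.3   850.7 ] [[0.47346514925956124, -0.7554545167693811, 0.45290090034063996], [-0.8806744424584578, -0.41512266632856, 0.22822291361901348], [0.015597398408259787, -0.5069138437575049, -0.8618556005328771]]
handle [([299.0, 228.0], 0.55)]
lip [([296.0, 227.0], 0.71)]
stand [([302.0, 234.0], 0.95), ([291.0, 219.0], 0.3), ([296.0, 224.0], 0.19)]
tray [([344.0, 195.0], 0.73)]
plate_1 [([308.0, 196.0], 0.67), ([346.0, 314.0], 0.66), ([326.0, 206.0], 0.64), ([290.0, 217.0], 0.64), ([284.0, 228.0], 0.64), ([318.0, 214.0], 0.57), ([306.0, 224.0], 0.55), ([296.0, 237.0], 0.53), ([265.0, 300.0], 0.5)]
small_bottle [([262.0, 172.0], 0.73), ([219.0, 213.0], 0.67)]
carton []
thread_spool [([359.0, 263.0], 0.65), ([315.0, 216.0], 0.48), ([259.0, 176.0], 0.21)]
top 508.56959910959205 [ 457.89  -99.8  1120.94] [[0.020836209609498835, -0.9966047324957136, 0.07965462658412224], [-0.999707857313477, -0.01979225506498247, 0.013873235568505804], [-0.012249587536141861, -0.07992042171178529, -0.9967259772869393]]
handle [([298.0, 212.0], 0.68), ([240.0, 166.0], 0.3)
[... 277 characters left out ...]
08.0], 0.57), ([308.0, 195.0], 0.53), ([364.0, 250.0], 0.41), ([296.0, 188.0], 0.4)]
small_bottle [([236.0, 168.0], 0.84)]
carton [([227.0, 220.0], 0.84)]
thread_spool [([356.0, 208.0], 0.72), ([294.0, 180.0], 0.7)]
{'clock': 0.9, 'joints': array([ 1.06,  0.12,  1.65,  0.  ,  1.37, -0.08]), 'qd': array([-0.,  0., -0., -0., -0., -0.]), 'joint_efforts': array([ -0.  , -41.76, -36.02,   0.08,   0.04,  -0.  ]), 'ee_pos': array([268.51, 591.94, 214.67]), 'orientation': array([[-0.91,  0.41, -0.  ],
       [ 0.41,  0.91,  0.  ],
       [ 0.  ,  0.  , -1.  ]]), 'wrist_force': array([ 0.59, -0.81,  0.82]), 'torque': array([-0.05, -0.05, -0.  ]), 'grip_force': 0.0, 'gripper_width': 95.10872964696736}
```

View pics/scene0.png

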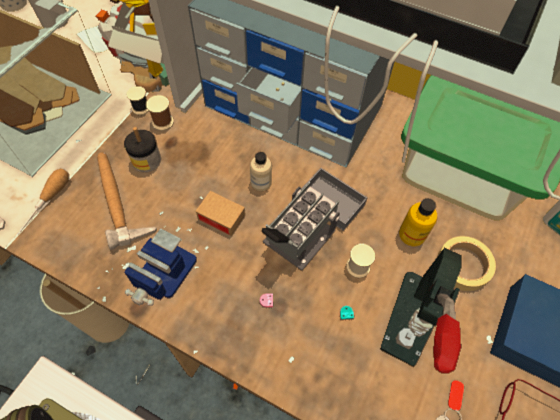

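View pics/top0.png

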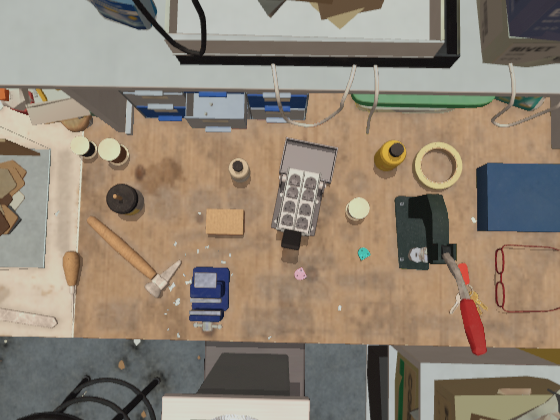

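The bin sits at about (298,205) in top and (303,222) in scene. Its black tab is at top (291,240) and scene (275,235). Other things that could be taken for it are the black press at top (425,225) and the blue vice at top (210,290). Neither sits on a bin, so I choose the tab and check it in one close crop.

Run:
```python
import cv2,numpy as np
a=cv2.imread('pics/top0.png')[130:260,240:340]; b=cv2.imread('pics/scene0.png')[160:280,240:380]
a=cv2.resize(a,None,fx=3.6,fy=3.6,interpolation=2)
b=cv2.resize(b,None,fx=3,fy=3,interpolation=2)
c=np.zeros((470,790,3),np.uint8); c[:a.shape[0],:360]=a[:470]; c[:360,365:785]=b
cv2.imwrite('pics/crop1.png',c)
```

```text
(no output)
```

View pics/crop1.png

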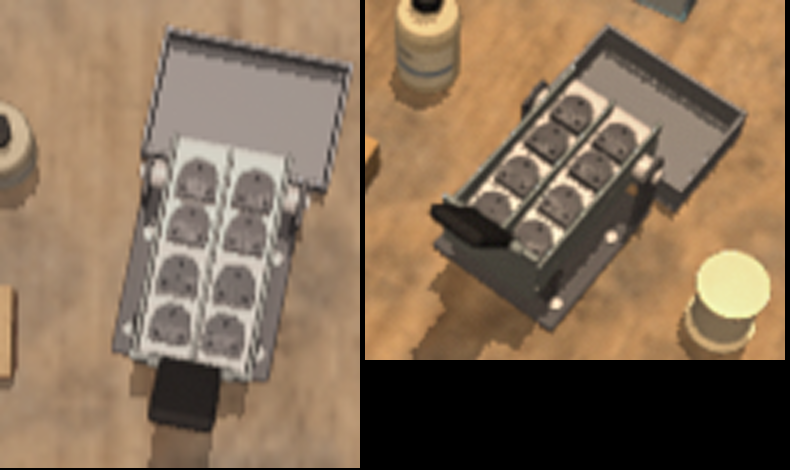

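```bash
cat >> h.py <<'E'
def W(s,P): # stand (x,y,yaw) -> world
    c,k=np.cos(s[2]),np.sin(s[2]); x,y,z=P; return np.array([s[0]+c*x-k*y,s[1]+k*x+c*y,z])
E
python3 - <<'E'
from h import *
from scipy.optimize import least_squares
np.set_printoptions(precision=2,suppress=True)
T=lambda u,v:(240+u/3.6,130+v/3.6); S=lambda u,v:(240+(u-365)/3,160+v/3)
obs=[('top',T(150,422),(-147,18,145)),('top',T(212,430),(-147,-18,145)),('top',T(225,185),(0,0,55)),('top',T(180,138),(22,33,75)),('top',T(288,153),(22,-33,75)),
('scene',S(434,205),(-142,18,147)),('scene',S(480,243),(-142,-18,147)),('scene',S(585,85),(22,33,75)),('scene',S(660,130),(22,-33,75))]
C={n:cam(n) for n in('top','scene')}
f=lambda s:np.concatenate([proj(n,W(s,P),C[n])-np.array(u) for n,u,P in obs])
r=least_squares(f,[600,-120,0.,],loss='soft_l1'); print(r.x); print(f(r.x).reshape(-1,2))
print('grip',W(r.x,(-130,0,127)), 'lift 0.4')
for a,b in [((290,248.2),(257.+0,0))]: pass
t=tri([ray('top',T(181,426),C['top']),ray('scene',S(457,225),C['scene'])]); print('tip mid tri',t)
print('lip tri',tri([ray('top',T(234,146),C['top']),ray('scene',S(622,107),C['scene'])]))
for n,z in(('small_bottle',60),('carton',34),('thread_spool',50)):
    for d in models.search_frame('top',n)[:2]: print(n,d['xy'],onz('top',d['xy'],z,C['top']))
E
```

```text
[ 613.3  -137.7    -0.18]
[[-1.18  0.01]
 [ 0.02  1.6 ]
 [ 0.68 -0.09]
 [ 0.08 -1.87]
 [ 1.25  0.28]
 [-1.07  0.65]
 [ 0.68  0.41]
 [-2.22 -4.75]
 [ 0.93 -1.07]]
grip [ 485.48 -114.    127.  ] lift 0.4
tip mid tri [ 470.73 -112.75  153.41]
lip tri [ 635.45 -142.21   64.36]
small_bottle [236.4, 167.7] [638.83   3.8   60.  ]
carton [227.1, 220.2] [529.13  23.2   34.  ]
thread_spool [355.8, 207.7] [ 559.96 -249.81   50.  ]
thread_spool [293.7, 179.8] [ 616.86 -117.7    50.  ]
```

```bash
cat >> h.py <<'E'
from scipy.spatial.transform import Rotation as Ro
S0=np.array([613.3,-137.7,-0.18])
def tool(s,a): # tool orientation for lean a of the tab
    M=np.array([[0,np.cos(a),np.sin(a)],[1,0,0],[0,np.sin(a),-np.cos(a)]]); return Ro.from_euler('z',s[2]).as_matrix()@M
def rel(P,R):
    st=bot.get_state(); R0=np.array(st['orientation']); return np.round(R0.T@(np.array(P)-st['ee_pos']),1), np.round(Ro.from_matrix(R0.T@R).as_rotvec(),3)
def pose(s,th,up=40,beyond=19): # TCP pose gripping 'up' mm along the tab at tipping th
    a=np.radians(32); x=-130-(up-40)*np.sin(a); z=72+(up-40)*np.cos(a)
    c,k=np.cos(th),np.sin(th); R=tool(s,a-th)
    # tipping positive: handle end (x<0) rises
    P=W(s,(c*x+k*z,0,55-k*x+c*z)); return P+beyond*R[:,2],R
E
python3 - <<'E'
from h import *
P,R=pose(S0,0,beyond=-80); print(P,R); print(rel(P,R)); print(rel(P+[0,0,30],R))
print(pose(S0,.3)[0],pose(S0,.5)[0])
E
```

```text
[ 443.69170187 -106.83645787  194.84384769] [[ 0.17902957  0.83434677  0.52135773]
 [ 0.98384369 -0.15182569 -0.09487122]
 [ 0.          0.52991926 -0.8480481 ]]
(array([-448.2, -564. ,   19.8]), array([-0.473, -0.369,  1.288]))
(array([-448.2, -564. ,  -10.2]), array([-0.473, -0.369,  1.288]))
[ 516.82506733 -120.14450194  143.8331644 ] [ 536.11143483 -123.65403315  161.54377253]
```

>>> servo_tool(series=[{"turn": [0,0,0.4],"translation": [-120,-150,-10],"jaw": 0.45},{"turn": [0,0,0.5],"translation": [-160,-200,-10],"jaw": 0.45},{"turn": [0,0,0.6],"translation": [-200,-260,-10],"jaw": 0.45},{"turn": [0,0,0.7],"translation": [-240,-310,-10],"jaw": 0.45},{"turn": [0,0,0.7],"translation": [-240,-310,-10],"jaw": 0.45}])

```text
clock: 1.47
ee_pos: [317.2, 387.8, 221.1]
orientation: [[-0.492, 0.87, 0.0], [0.87, 0.492, -0.0], [-0.0, 0.0, -1.0]]
wrist_force: [0.6, 0.3, 0.8]
gripper_width: 67.2
grip_force: 0.0
```

Run:
```python
from h import *
P,R=pose(S0,0,beyond=-80); print(rel(P+[0,0,10],R)); print(bot.get_state()['ee_pos'],bot.get_state()['clock'])
```

```text
(array([-492.8, -133.4,   16.3]), array([-0.535, -0.194,  0.676]))
[317.16615819 387.80503479 221.06479001] 1.4667
```

>>> servo_tool(series=[{"turn": [-0.54,-0.19,0.68],"translation": [-490,-130,16],"jaw": 0.38},{"turn": [-0.54,-0.19,0.68],"translation": [-490,-130,16],"jaw": 0.38},{"turn": [-0.54,-0.19,0.68],"translation": [-490,-130,16],"jaw": 0.38},{"turn": [-0.54,-0.19,0.68],"translation": [-490,-130,16],"jaw": 0.38},{"turn": [-0.54,-0.19,0.68],"translation": [-490,-130,16],"jaw": 0.38}])

```text
clock: 1.88
ee_pos: [371.1, 186.7, 214.9]
orientation: [[-0.024, 0.92, 0.392], [0.999, 0.036, -0.024], [-0.036, 0.391, -0.92]]
wrist_force: [0.8, 0.1, 0.4]
gripper_width: 37.4
grip_force: 0.0
```

Run:
```python
from h import *
P,R=pose(S0,0,beyond=-80); print(rel(P+[0,0,10],R)); print(bot.get_state()['ee_pos'],bot.get_state()['clock'])
```

```text
(array([-294.6,   52.2,   44.8]), array([-0.152, -0.062,  0.198]))
[371.10766854 186.65281602 214.92916799] 1.8833
```

>>> servo_tool(series=[{"turn": [-0.15,-0.06,0.2],"translation": [-280,52,45],"jaw": 0.38},{"turn": [-0.15,-0.06,0.2],"translation": [-280,52,45],"jaw": 0.38},{"turn": [-0.15,-0.06,0.2],"translation": [-280,52,45],"jaw": 0.38},{"turn": [-0.15,-0.06,0.2],"translation": [-280,52,45],"jaw": 0.38},{"turn": [-0.15,-0.06,0.2],"translation": [-280,52,45],"jaw": 0.38}])

```text
clock: 2.3
ee_pos: [423.1, -12.0, 207.3]
orientation: [[0.175, 0.837, 0.519], [0.985, -0.149, -0.091], [0.001, 0.527, -0.85]]
wrist_force: [0.5, 1.1, -0.2]
gripper_width: 36.3
grip_force: 0.0
```

>>> servo_tool(series=[{"turn": [0,0,0],"translation": [-72,0,0],"jaw": 0.38},{"turn": [0,0,0],"translation": [-72,0,0],"jaw": 0.38},{"turn": [0,0,0],"translation": [-72,0,0],"jaw": 0.38},{"turn": [0,0,0],"translation": [-72,0,0],"jaw": 0.38}])

```text
clock: 2.63
ee_pos: [409.8, -84.6, 206.8]
orientation: [[0.184, 0.837, 0.515], [0.983, -0.157, -0.096], [0.001, 0.524, -0.852]]
wrist_force: [-0.2, 0.6, 0.1]
gripper_width: 35.8
grip_force: 0.0
```

Run:
```python
from h import *
P,R=pose(S0,0,beyond=-80); print(rel(P,R)); print(bot.get_state()['ee_pos'],bot.get_state()['clock'])
c=cam('wrist'); im=vision.get_image('wrist')
np.savez('w1.npz',fx=c[0]['fx'],cx=c[0]['cx'],cy=c[0]['cy'],e=c[1],R=c[2])
a=np.radians(32)
for t in (0,64):
  for y in(18,-18):
   for o in (-5,5):
    x=-130-(t-40)*np.sin(a)+o*np.cos(a); z=127+(t-40)*np.cos(a)+o*np.sin(a); u=proj('wrist',W(S0,(x,y,z)),c); print(t,y,o,u.round())
    if 0<u[0]<560 and 0<u[1]<420: cv2.circle(im,tuple(int(v) for v in u),3,(0,0,255) if o>0 else (0,255,0),-1)
cv2.imwrite('pics/w1.png',im)
```

```text
(array([-15.7,  25.6,  29.7]), array([-0.007,  0.002, -0.005]))
[409.81912161 -84.55014566 206.76700586] 2.6333
0 18 -5 [299. 195.]
0 18 5 [310. 195.]
0 -18 -5 [298. 232.]
0 -18 5 [309. 232.]
64 18 -5 [303. 213.]
64 18 5 [316. 213.]
64 -18 -5 [303. 257.]
64 -18 5 [315. 257.]
```

View pics/w1.png

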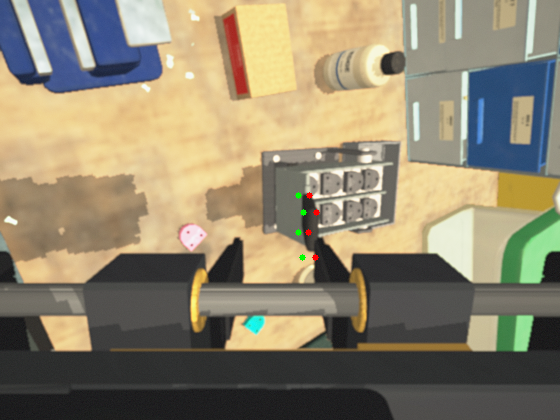

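The tab shows edge-on at about (312,220), between and ahead of the fingers, close to the projected model. I'll move on to the pregrasp and look closer.

>>> servo_tool(series=[{"turn": [0,0,0],"translation": [-16,26,20],"jaw": 0.38},{"turn": [0,0,0],"translation": [-16,26,20],"jaw": 0.38},{"turn": [0,0,0],"translation": [-16,26,20],"jaw": 0.38}])

```text
clock: 2.93
ee_pos: [440.1, -100.9, 201.0]
orientation: [[0.172, 0.842, 0.512], [0.985, -0.149, -0.087], [0.002, 0.519, -0.855]]
wrist_force: [-0.6, 0.1, -1.2]
gripper_width: 36.4
grip_force: 0.0
```

Run:
```python
from h import *
P,R=pose(S0,0,beyond=-80); print(rel(P,R)); print(bot.get_state()['ee_pos'],bot.get_state()['clock'])
c=cam('wrist'); im=vision.get_image('wrist'); cv2.imwrite('pics/w2raw.png',im)
x0,y0,k=220,120,4
b=cv2.resize(im[y0:y0+150,x0:x0+200],None,fx=k,fy=k,interpolation=2)
a=np.radians(32)
for t in (0,64):
  for y in(18,-18):
   for o in (-5,5):
    x=-130-(t-40)*np.sin(a)+o*np.cos(a); z=127+(t-40)*np.cos(a)+o*np.sin(a); u=proj('wrist',W(S0,(x,y,z)),c)
    cv2.circle(b,tuple(int(v) for v in (u-[x0,y0])*k),3,((0,0,255) if t>0 else (255,0,0)) if o>0 else (0,255,0),-1); print(t,y,o,((u-[x0,y0])*k).round())
g=proj('wrist',np.array(bot.get_state()['ee_pos']),c);print('tcp',(g-[x0,y0])*k)
cv2.imwrite('pics/w2.png',b)
```

```text
(array([-5.2,  0.7,  7.6]), array([-0.013, -0.006,  0.005]))
[ 440.10433357 -100.94722322  201.0078559 ] 2.9333
0 18 -5 [210. 277.]
0 18 5 [257. 277.]
0 -18 -5 [210. 437.]
0 -18 5 [255. 438.]
64 18 -5 [200. 345.]
64 18 5 [258. 346.]
64 -18 -5 [200. 543.]
64 -18 5 [256. 543.]
tcp [219.01564507 556.82300255]
```

View pics/w2.png

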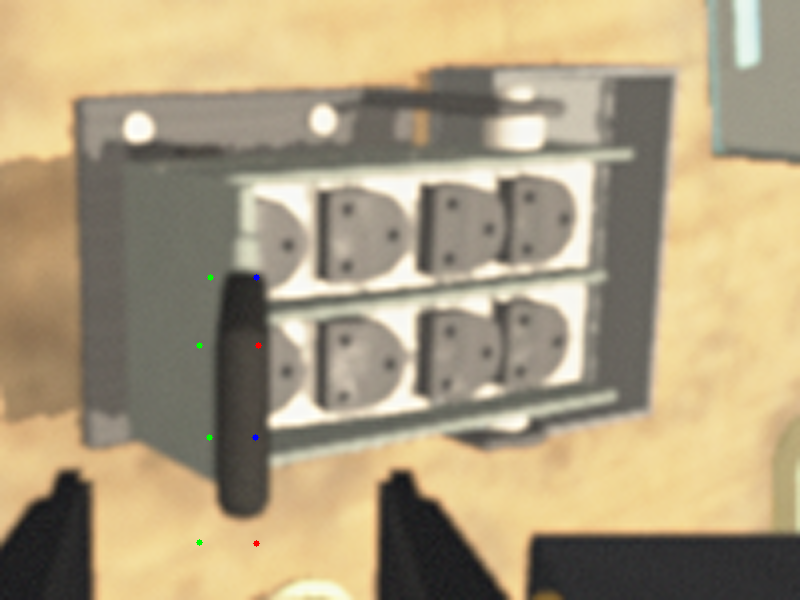

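```bash
sed -i 's/^S0=.*/S0=np.array([615.5,-134.0,-0.18])/' h.py
python3 - <<'E'
from h import *
print(rel(*pose(S0,0,beyond=19)))
E
```

```text
(array([ -1.8,   2.6, 108.3]), array([-0.01 , -0.005,  0.005]))
```

>>> servo_tool(series=[{"turn": [-0.01,-0.005,0.005],"translation": [-1.5,2,40],"jaw": 0.38},{"turn": [-0.01,-0.005,0.005],"translation": [-1.5,2,70],"jaw": 0.38},{"turn": [-0.01,-0.005,0.005],"translation": [-1.5,2,95],"jaw": 0.38},{"turn": [-0.01,-0.005,0.005],"translation": [-1.5,2,106],"jaw": 0.38},{"turn": [-0.01,-0.005,0.005],"translation": [-1.5,2,106],"jaw": 0.38}])

```text
clock: 3.4
ee_pos: [494.9, -111.7, 111.1]
orientation: [[0.179, 0.835, 0.52], [0.984, -0.152, -0.094], [0.0, 0.528, -0.849]]
wrist_force: [-0.8, 0.8, 0.2]
gripper_width: 36.1
grip_force: 0.0
```

Run:
```python
from h import *
print(rel(*pose(S0,0,beyond=19)))
im=vision.get_image('wrist'); cv2.imwrite('pics/w3.png',cv2.resize(im[100:420,80:480],None,fx=1.5,fy=1.5))
print(bot.get_state()['clock'])
```

```text
(array([-0.4,  2.2,  1.6]), array([-0.002, -0.   , -0.   ]))
3.45
```

View pics/w3.png

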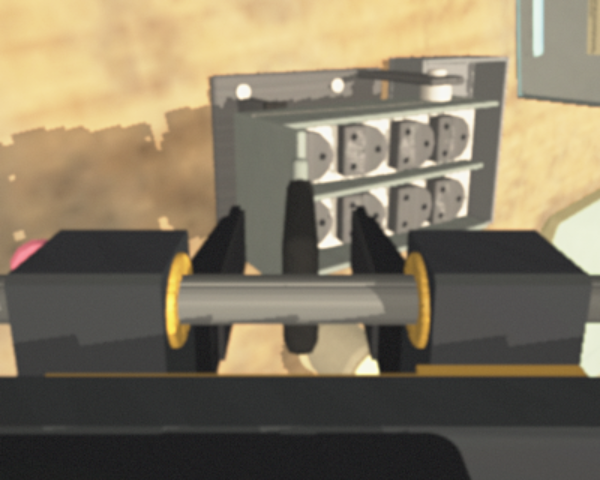

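The tab (crop x 300) is centred between the fingers (crop x 240 and 355), so I close.

>>> servo_tool(series=[{"turn": [0,0,0],"translation": [0,0.5,1],"jaw": 0},{"turn": [0,0,0],"translation": [0,0.5,1],"jaw": 0},{"turn": [0,0,0],"translation": [0,0.5,1],"jaw": 0},{"turn": [0,0,0],"translation": [0,0.5,1],"jaw": 0},{"turn": [0,0,0],"translation": [0,0.5,1],"jaw": 0}])

```text
clock: 3.87
ee_pos: [495.2, -114.3, 112.3]
orientation: [[0.182, 0.835, 0.52], [0.983, -0.154, -0.097], [-0.001, 0.529, -0.849]]
wrist_force: [-2.2, -0.7, -4.7]
gripper_width: 10.0
grip_force: 30.0
```

```bash
cat >> h.py <<'E'
def arc(dth,s=S0): # relative move turning the tool by dth about the hinge
    st=bot.get_state(); H=W(s,(0,0,55)); ax=np.array([-np.sin(s[2]),np.cos(s[2]),0])
    Q=Ro.from_rotvec(ax*dth).as_matrix(); return rel(H+Q@(st['ee_pos']-H),Q@st['orientation'])
E
python3 - <<'E'
from h import *
st=bot.get_state(); print(st['wrist_force'],st['gripper_width'],st['grip_force'],rel(*pose(S0,0)))
H=W(S0,(0,0,55)); v=st['ee_pos']-H; print(v)
for d in (.06,.12,.18,.2): print(d,arc(d))
E
```

```text
[-2.15698993 -0.66353946 -4.66432532] 10.001449028537465 29.988621175289154 (array([2.2, 0.9, 2.2]), array([-0.001,  0.002, -0.002]))
[-120.32131917   19.71327169   57.29378446]
0.06 (array([ 0. ,  6.9, -4.2]), array([ 0.06, -0.  , -0.  ]))
0.12 (array([ 0. , 14.1, -7.9]), array([ 0.12, -0.  , -0.  ]))
0.18 (array([  0. ,  21.4, -11.3]), array([ 0.18, -0.  , -0.  ]))
0.2 (array([  0. ,  23.9, -12.3]), array([ 0.2, -0. , -0. ]))
```

>>> servo_tool(series=[{"turn": [0.04,0,0],"translation": [0,4.6,-2.8],"jaw": 0},{"turn": [0.08,0,0],"translation": [0,9.3,-5.4],"jaw": 0},{"turn": [0.12,0,0],"translation": [0,14.1,-7.9],"jaw": 0},{"turn": [0.16,0,0],"translation": [0,19,-10.2],"jaw": 0},{"turn": [0.18,0,0],"translation": [0,21.4,-11.3],"jaw": 0}])

```text
clock: 4.28
ee_pos: [507.3, -116.4, 133.0]
orientation: [[0.182, 0.915, 0.36], [0.983, -0.169, -0.067], [-0.001, 0.366, -0.931]]
wrist_force: [-4.0, 3.4, 0.3]
gripper_width: 10.1
grip_force: 30.0
```

```bash
cat > look.py <<'E'
from h import *
import sys
st=bot.get_state(); im=vision.get_image('wrist'); cv2.imwrite('pics/t%s.png'%sys.argv[1],im)
o=np.array(st['orientation']); lean=np.arctan2(np.hypot(o[0,2],o[1,2]),-o[2,2]); print('th',round(np.radians(32)-lean,3),'t',st['clock'],'F',st['wrist_force'].round(1),'w',st['gripper_width'])
if len(sys.argv)>2:
    r=cv2.imread('pics/t%s.png'%sys.argv[2]); d=cv2.absdiff(im,r).max(2)[160:290,270:420]
    print('diff',(d>40).sum(), 'cols',[(d[:,i:i+15]>40).sum() for i in range(0,150,15)])
print(sorted([(np.round(x['xy']).astype(int).tolist(),round(x['conf'],2)) for x in models.search_frame('wrist','plate_1') if x['conf']>.3]))
E
python3 look.py a
python3 - <<'E'
from h import *
for d in (.02,.04,.06,.1): print(d,arc(d))
E
```

```text
th 0.184 t 4.2833 F [-4.   3.4  0.3] w 10.145309714164144
[([118, 255], 0.57), ([290, 198], 0.71), ([290, 236], 0.39), ([319, 239], 0.82), ([321, 191], 0.94), ([347, 233], 0.71), ([351, 192], 0.82), ([374, 229], 0.85)]
0.02 (array([ 0. ,  2.3, -1.4]), array([ 0.02, -0.  , -0.  ]))
0.04 (array([ 0. ,  4.6, -2.8]), array([ 0.04, -0.  , -0.  ]))
0.06 (array([ 0. ,  6.9, -4.2]), array([ 0.06, -0.  , -0.  ]))
0.1 (array([ 0. , 11.6, -6.8]), array([ 0.1, -0. , -0. ]))
```

>>> servo_tool(series=[{"turn": [0.02,0,0],"translation": [0,2.3,-1.4],"jaw": 0},{"turn": [0.04,0,0],"translation": [0,4.6,-2.8],"jaw": 0},{"turn": [0.04,0,0],"translation": [0,4.6,-2.8],"jaw": 0},{"turn": [0.04,0,0],"translation": [0,4.6,-2.8],"jaw": 0}])

```text
clock: 4.72
ee_pos: [510.4, -116.9, 137.3]
orientation: [[0.182, 0.928, 0.325], [0.983, -0.172, -0.06], [-0.0, 0.33, -0.944]]
wrist_force: [-6.4, 3.8, -1.5]
gripper_width: 9.8
grip_force: 30.0
```

```bash
python3 look.py b a
```

```text
th 0.222 t 4.7167 F [-6.4  3.8 -1.5] w 9.849100865124626
diff 501 cols [np.int64(1), np.int64(6), np.int64(29), np.int64(0), np.int64(46), np.int64(1), np.int64(7), np.int64(0), np.int64(94), np.int64(317)]
[([119, 251], 0.8), ([279, 191], 0.62), ([288, 198], 0.79), ([318, 194], 0.72), ([320, 239], 0.84), ([348, 233], 0.86), ([352, 191], 0.83), ([374, 231], 0.95), ([378, 187], 0.97)]
```

>>> servo_tool(series=[{"turn": [0.01,0,0],"translation": [0,1.2,-0.7],"jaw": 0},{"turn": [0.02,0,0],"translation": [0,2.3,-1.4],"jaw": 0},{"turn": [0.02,0,0],"translation": [0,2.3,-1.4],"jaw": 0},{"turn": [0.02,0,0],"translation": [0,2.3,-1.4],"jaw": 0}])

```text
clock: 5.15
ee_pos: [512.0, -117.2, 139.3]
orientation: [[0.182, 0.934, 0.306], [0.983, -0.173, -0.057], [-0.0, 0.312, -0.95]]
wrist_force: [-5.3, 4.1, -0.8]
gripper_width: 10.0
grip_force: 30.0
```

```bash
python3 look.py c b
```

```text
th 0.242 t 5.15 F [-5.3  4.1 -0.8] w 9.983586798088114
diff 297 cols [np.int64(39), np.int64(32), np.int64(11), np.int64(0), np.int64(11), np.int64(0), np.int64(8), np.int64(10), np.int64(7), np.int64(179)]
[([124, 249], 0.63), ([290, 200], 0.62), ([292, 234], 0.38), ([319, 193], 0.96), ([319, 238], 0.66), ([346, 234], 0.65), ([352, 191], 0.79), ([374, 231], 0.98), ([377, 187], 0.62)]
```

>>> servo_tool(series=[{"turn": [0.01,0,0],"translation": [0,1.2,-0.7],"jaw": 0},{"turn": [0.02,0,0],"translation": [0,2.3,-1.4],"jaw": 0},{"turn": [0.02,0,0],"translation": [0,2.3,-1.4],"jaw": 0},{"turn": [0.02,0,0],"translation": [0,2.3,-1.4],"jaw": 0}])

```text
clock: 5.58
ee_pos: [513.7, -117.5, 141.4]
orientation: [[0.182, 0.94, 0.288], [0.983, -0.174, -0.053], [-0.0, 0.293, -0.956]]
wrist_force: [-5.3, 3.4, -1.0]
gripper_width: 9.7
grip_force: 30.0
```

```bash
python3 look.py d c
```

```text
th 0.261 t 5.5833 F [-5.3  3.4 -1. ] w 9.746430639576781
diff 337 cols [np.int64(4), np.int64(81), np.int64(20), np.int64(25), np.int64(16), np.int64(0), np.int64(7), np.int64(4), np.int64(0), np.int64(180)]
[([122, 247], 0.83), ([291, 201], 0.67), ([320, 193], 0.92), ([322, 239], 0.78), ([348, 235], 0.94), ([352, 191], 0.94), ([375, 230], 0.63), ([379, 187], 0.78), ([413, 184], 0.33)]
```

>>> servo_tool(series=[{"turn": [0.01,0,0],"translation": [0,1.2,-0.7],"jaw": 0},{"turn": [0.02,0,0],"translation": [0,2.3,-1.4],"jaw": 0},{"turn": [0.02,0,0],"translation": [0,2.3,-1.4],"jaw": 0},{"turn": [0.02,0,0],"translation": [0,2.3,-1.4],"jaw": 0}])

```text
clock: 6.02
ee_pos: [515.5, -117.8, 143.4]
orientation: [[0.182, 0.946, 0.269], [0.983, -0.175, -0.05], [-0.0, 0.273, -0.962]]
wrist_force: [-4.8, 4.4, -1.6]
gripper_width: 10.2
grip_force: 30.0
```

```bash
python3 look.py e d
```

```text
th 0.282 t 6.0167 F [-4.8  4.4 -1.6] w 10.19683951245089
diff 962 cols [np.int64(12), np.int64(73), np.int64(19), np.int64(9), np.int64(271), np.int64(95), np.int64(143), np.int64(124), np.int64(54), np.int64(162)]
[([126, 249], 0.94), ([293, 198], 0.85), ([318, 191], 0.62), ([320, 239], 0.74), ([349, 236], 0.64), ([355, 192], 0.61), ([378, 230], 0.91), ([380, 186], 0.73)]
```

The front plates have begun to move at 0.28 rad, so I hold and watch.

>>> servo_tool(series=[{"turn": [0,0,0],"translation": [0,0,0],"jaw": 0},{"turn": [0,0,0],"translation": [0,0,0],"jaw": 0},{"turn": [0,0,0],"translation": [0,0,0],"jaw": 0},{"turn": [0,0,0],"translation": [0,0,0],"jaw": 0},{"turn": [0,0,0],"translation": [0,0,0],"jaw": 0}])

```text
clock: 6.53
ee_pos: [515.5, -117.8, 143.4]
orientation: [[0.182, 0.946, 0.269], [0.983, -0.175, -0.05], [-0.0, 0.274, -0.962]]
wrist_force: [-4.7, 4.2, -1.0]
gripper_width: 10.4
grip_force: 30.0
```

```bash
python3 look.py f e
```

```text
th 0.281 t 6.5333 F [-4.7  4.2 -1. ] w 10.445890051635622
diff 2959 cols [np.int64(0), np.int64(1), np.int64(0), np.int64(0), np.int64(366), np.int64(989), np.int64(485), np.int64(297), np.int64(741), np.int64(80)]
[([125, 245], 0.56), ([289, 199], 0.65), ([294, 234], 0.42), ([317, 193], 0.71), ([320, 237], 0.89), ([368, 226], 0.87), ([374, 189], 0.74), ([396, 184], 0.82)]
```

>>> servo_tool(series=[{"turn": [0,0,0],"translation": [0,0,0],"jaw": 0},{"turn": [0,0,0],"translation": [0,0,0],"jaw": 0},{"turn": [0,0,0],"translation": [0,0,0],"jaw": 0},{"turn": [0,0,0],"translation": [0,0,0],"jaw": 0},{"turn": [0,0,0],"translation": [0,0,0],"jaw": 0}])

```text
clock: 7.05
ee_pos: [515.5, -117.8, 143.4]
orientation: [[0.182, 0.946, 0.269], [0.983, -0.175, -0.05], [-0.0, 0.274, -0.962]]
wrist_force: [-5.4, 4.9, -2.1]
gripper_width: 9.9
grip_force: 30.0
```

```bash
python3 look.py g f; python3 -c "
import cv2,numpy as np
r=[cv2.resize(cv2.imread('pics/t%s.png'%k)[160:280,250:450],None,fx=2,fy=2) for k in 'aefg']
cv2.imwrite('pics/m1.png',np.vstack([np.hstack(r[:2]),np.hstack(r[2:])]))"
```

```text
th 0.281 t 7.05 F [-5.4  4.9 -2.1] w 9.876053935355397
diff 2530 cols [np.int64(0), np.int64(0), np.int64(8), np.int64(0), np.int64(0), np.int64(35), np.int64(954), np.int64(891), np.int64(567), np.int64(75)]
[([124, 246], 0.69), ([318, 194], 0.67), ([318, 237], 0.85), ([389, 209], 0.59), ([397, 175], 0.51), ([401, 176], 0.41)]
```

View pics/m1.png

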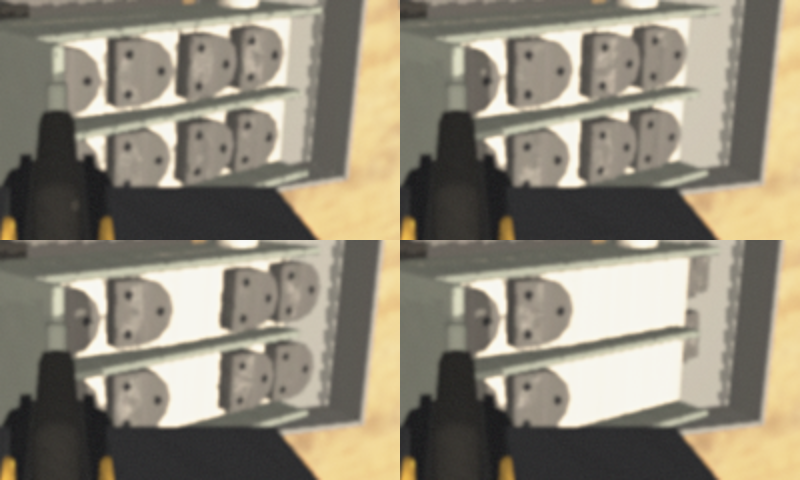

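All four front plates have left the bin floor and the rear four have not moved. After a short hold I check again and work out the lowering.

>>> servo_tool(series=[{"turn": [0,0,0],"translation": [0,0,0],"jaw": 0},{"turn": [0,0,0],"translation": [0,0,0],"jaw": 0},{"turn": [0,0,0],"translation": [0,0,0],"jaw": 0},{"turn": [0,0,0],"translation": [0,0,0],"jaw": 0},{"turn": [0,0,0],"translation": [0,0,0],"jaw": 0}])

```text
clock: 7.57
ee_pos: [515.4, -117.8, 143.4]
orientation: [[0.182, 0.946, 0.269], [0.983, -0.175, -0.05], [-0.0, 0.274, -0.962]]
wrist_force: [-5.2, 4.0, -1.9]
gripper_width: 10.0
grip_force: 30.0
```

```bash
python3 look.py h g
python3 - <<'E'
from h import *
im=vision.get_image('scene'); cv2.imwrite('pics/s2.png',cv2.resize(im[140:280,220:400],None,fx=4,fy=4,interpolation=2))
for d in (.03,.06,.09,.12,.15): print(-d,arc(-d)[0])
st=bot.get_state(); print(st['ee_pos'],st['orientation'][:,2])
E
```

```text
th 0.281 t 7.5667 F [-5.2  4.  -1.9] w 9.982408088355237
diff 1 cols [np.int64(0), np.int64(0), np.int64(1), np.int64(0), np.int64(0), np.int64(0), np.int64(0), np.int64(0), np.int64(0), np.int64(0)]
[([125, 247], 0.78), ([290, 198], 0.76), ([318, 239], 0.61), ([319, 193], 0.87), ([391, 211], 0.39), ([397, 178], 0.56), ([397, 211], 0.43)]
-0.03 [-0.  -3.3  2.2]
-0.06 [-0.  -6.6  4.6]
-0.09 [-0.  -9.8  7. ]
-0.12 [ -0.  -13.    9.6]
-0.15 [ -0.  -16.   12.2]
[ 515.44987571 -117.84685175  143.4168366 ] [ 0.26914082 -0.0500355  -0.96180022]
```

View pics/s2.png

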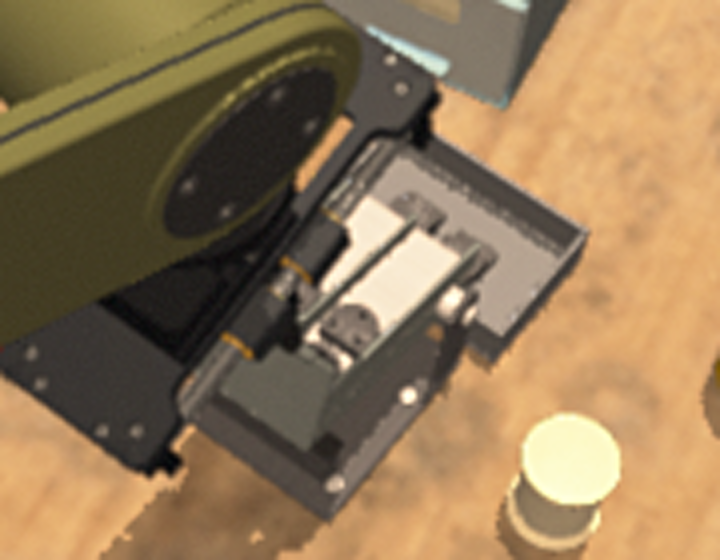

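The plates lie in the tray just ahead of the lip, at crop (420,210) and (470,250). I lower the bin.

>>> servo_tool(series=[{"turn": [-0.03,0,0],"translation": [0,-3.3,2.2],"jaw": 0},{"turn": [-0.06,0,0],"translation": [0,-6.6,4.6],"jaw": 0},{"turn": [-0.09,0,0],"translation": [0,-9.8,7],"jaw": 0},{"turn": [-0.12,0,0],"translation": [0,-13,9.6],"jaw": 0},{"turn": [-0.15,0,0],"translation": [0,-16,12.2],"jaw": 0}])

```text
clock: 8.13
ee_pos: [503.4, -115.8, 127.3]
orientation: [[0.182, 0.894, 0.408], [0.983, -0.166, -0.076], [-0.001, 0.415, -0.91]]
wrist_force: [-9.0, 5.3, 1.1]
gripper_width: 9.9
grip_force: 30.0
```

Run:
```python
from h import *
st=bot.get_state(); print(st['wrist_force'])
for d in (.03,.06,.09,.11,.12): print(-d,arc(-d)[0])
R=tool(S0,np.radians(32)); print(rel([495.2,-114.3,112.3],np.array([[0.182,0.835,0.52],[0.983,-0.154,-0.097],[-0.001,0.529,-0.849]])))
```

```text
[-9.01728869  5.30417293  1.08303999]
-0.03 [-0.  -3.4  2.2]
-0.06 [-0.  -6.6  4.6]
-0.09 [-0.  -9.9  7. ]
-0.11 [ -0.  -12.    8.7]
-0.12 [ -0.  -13.    9.6]
(array([ -0. , -13.8,  10.2]), array([-0.129, -0.   , -0.   ]))
```

>>> servo_tool(series=[{"turn": [-0.03,0,0],"translation": [0,-3.4,2.2],"jaw": 0},{"turn": [-0.06,0,0],"translation": [0,-6.6,4.6],"jaw": 0},{"turn": [-0.09,0,0],"translation": [0,-9.9,7],"jaw": 0},{"turn": [-0.12,0,0],"translation": [0,-13,9.6],"jaw": 0},{"turn": [-0.127,0,0],"translation": [0,-13.6,10.1],"jaw": 0}])

```text
clock: 8.55
ee_pos: [495.2, -114.3, 112.3]
orientation: [[0.182, 0.835, 0.519], [0.983, -0.155, -0.097], [-0.001, 0.528, -0.849]]
wrist_force: [-11.0, 4.3, 3.6]
gripper_width: 10.2
grip_force: 30.0
```

>>> servo_tool(series=[{"turn": [0,0,0],"translation": [0,0,0],"jaw": 0},{"turn": [0,0,0],"translation": [0,0,0],"jaw": 0}])

```text
clock: 8.72
ee_pos: [495.3, -114.3, 112.5]
orientation: [[0.182, 0.836, 0.517], [0.983, -0.154, -0.096], [-0.001, 0.526, -0.851]]
wrist_force: [-14.6, 3.9, 4.9]
gripper_width: 10.1
grip_force: 30.0
```

```bash
python3 look.py i h;  python3 - <<'E'
from h import *
print(rel([495.2,-114.3,112.3],np.array([[0.182,0.835,0.52],[0.983,-0.154,-0.097],[-0.001,0.529,-0.849]])))
E
```

```text
th 0.005 t 8.7167 F [-14.6   3.9   4.9] w 10.135595300739572
diff 2833 cols [np.int64(172), np.int64(314), np.int64(88), np.int64(7), np.int64(9), np.int64(10), np.int64(4), np.int64(11), np.int64(955), np.int64(1263)]
[([109, 271], 0.73), ([291, 199], 0.68), ([292, 234], 0.46), ([300, 200], 0.35), ([319, 193], 0.78), ([320, 237], 0.63)]
(array([-0. , -0.2,  0.1]), array([-0.004, -0.   ,  0.   ]))
```

Back on its rest, so I let go and then retreat along the tab.

>>> servo_tool(series=[{"turn": [0,0,0],"translation": [0,0,0],"jaw": 0.1},{"turn": [0,0,0],"translation": [0,0,0],"jaw": 0.2},{"turn": [0,0,0],"translation": [0,0,0],"jaw": 0.38},{"turn": [0,0,0],"translation": [0,0,0],"jaw": 0.38},{"turn": [0,0,0],"translation": [0,0,0],"jaw": 0.38}])

```text
clock: 9.23
ee_pos: [498.3, -115.6, 115.3]
orientation: [[0.184, 0.832, 0.524], [0.983, -0.155, -0.099], [-0.001, 0.533, -0.846]]
wrist_force: [0.4, 0.6, 0.1]
gripper_width: 31.1
grip_force: 0.0
```

>>> servo_tool(series=[{"turn": [0,0,0],"translation": [0,0,-25],"jaw": 0.38},{"turn": [0,0,0],"translation": [0,0,-60],"jaw": 0.38},{"turn": [0,0,0],"translation": [0,0,-95],"jaw": 0.38},{"turn": [0,0,0],"translation": [0,0,-130],"jaw": 0.38},{"turn": [0,0,0],"translation": [0,0,-150],"jaw": 0.38}])

```text
clock: 9.65
ee_pos: [419.4, -100.7, 246.7]
orientation: [[0.184, 0.83, 0.527], [0.983, -0.153, -0.101], [-0.003, 0.537, -0.844]]
wrist_force: [0.0, 0.1, 1.0]
gripper_width: 36.1
grip_force: 0.0
```

>>> servo_tool(series=[{"turn": [0,0,0],"translation": [150,0,0],"jaw": 0.38},{"turn": [0,0,0],"translation": [150,0,0],"jaw": 0.38},{"turn": [0,0,0],"translation": [150,0,0],"jaw": 0.38},{"turn": [0,0,0],"translation": [150,0,0],"jaw": 0.38},{"turn": [0,0,0],"translation": [150,0,0],"jaw": 0.38}])

```text
clock: 10.07
ee_pos: [447.4, 52.0, 242.1]
orientation: [[0.175, 0.834, 0.524], [0.985, -0.149, -0.092], [0.001, 0.532, -0.847]]
wrist_force: [0.2, -0.8, -0.4]
gripper_width: 36.1
grip_force: 0.0
```

Run:
```python
from h import *
A=vision.get_image('top')[130:260,200:380]; B=vision.get_image('scene')[160:290,220:400]
A,B=[cv2.resize(i,None,fx=2.2,fy=2.2,interpolation=2) for i in(A,B)]
cv2.imwrite('pics/fin.png',np.hstack([A,B])); print(bot.get_state()['clock'],bot.get_state()['ee_pos'])
```

```text
10.1667 [446.9474631   48.4634366  241.49918472]
```

View pics/fin.png

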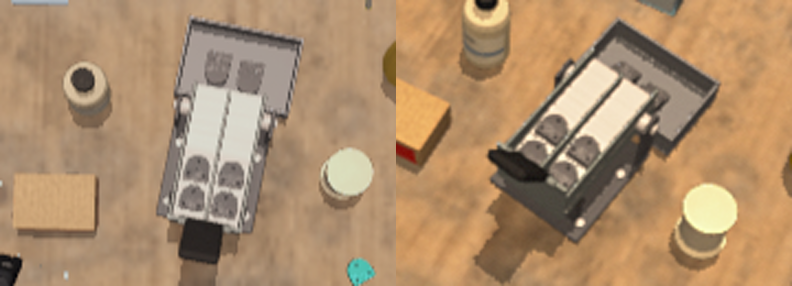

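Run:
```python
from h import *
A=vision.get_image('top')[135:190,275:345]; B=vision.get_image('scene')[165:220,295:365]
A,B=[cv2.convertScaleAbs(cv2.resize(i,None,fx=5.6,fy=5.6,interpolation=2),alpha=1.5) for i in(A,B)]
cv2.imwrite('pics/fin2.png',np.hstack([A,B]))
for n in('top','scene'): print(n,[(np.round(d['xy']).tolist(),round(d['conf'],2)) for d in models.search_frame(n,'plate_1')])
```

```text
top [([363.0, 256.0], 0.67), ([300.0, 276.0], 0.66), ([315.0, 160.0], 0.63), ([289.0, 208.0], 0.57), ([299.0, 153.0], 0.52), ([302.0, 221.0], 0.47), ([312.0, 165.0], 0.41)]
scene [([325.0, 193.0], 0.63), ([307.0, 225.0], 0.62), ([298.0, 236.0], 0.59), ([265.0, 302.0], 0.55), ([280.0, 228.0], 0.51), ([347.0, 313.0], 0.46), ([289.0, 217.0], 0.42)]
```

View pics/fin2.png

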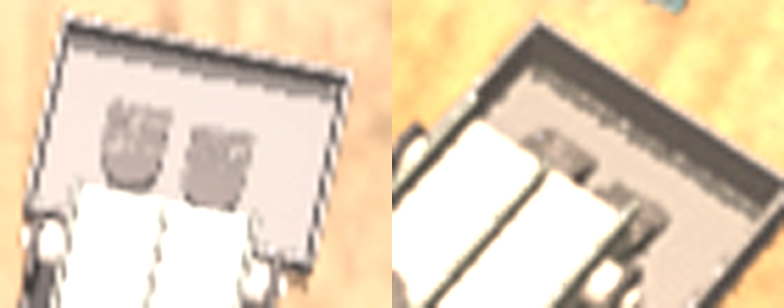

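Each lane's pair lies stacked and overlapping in the tray: the dark shapes measure about 26 x 33 mm, longer than one 24 mm plate. I hand the job in.

```bash
python3 -c "
from plant import bot
print(bot.close_job())"
```

```text
the job is handed in; nothing more can be done
None
```

I handed the job in: the front four plates slid out into the tray at 0.28 rad, the rear four stayed in the bin, the bin is back on its rest and released, and the bottle, carton and spool were not touched; in the tray I saw two overlapping stacks, not four separate plates, so that count is inferred from their size.

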